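Scan two bin labels and hold the scanner on the second

TASK

Lift the hand scanner out of its cradle and, keeping it level, aim it square at the middle of the label on the low bin from about a hand's breadth (9 cm) away and hold it still there for a second; then aim it in the same way at the label on the tall bin. Finish there, still holding the scanner in the air, level, steady and aimed at the tall bin's label. Leave the bins and the things lying about where they are.

Things in the scene. Friction and masses are not known exactly. Their poses are not given: they have to be found in the camera images.
- scanner: grey in-line hand scanner lying in a cradle, bar shaped, 160 long (x) x 36 wide (y) x 32 high (z); its last 44 mm at the nose are a wider head, 52 wide x 34 high. Origin: centre of the underside; +x points out of the nose (beam direction), +z up. Centre of mass about 8 mm ahead of the origin and 16 mm up. The straight body, x = -80 to +36, is plain-sided; grip it across y from above near the origin (in the cradle, x = -45 to +30 is free of saddles). About 0.13 to 0.25 kg
- scanner_nose (a point): middle of the scanner's front window, 80 mm ahead of its origin and 17 mm above its underside; axes as the scanner's; the beam leaves along +x
- cradle: black charging cradle screwed to the worktop, base 130 x 76 x 12; two 12 mm thick saddles 55 mm either side of its centre carry the scanner with its underside 45 mm above the worktop, between lips that reach to 53 mm above the worktop; open in between. The scanner lifts straight out upward. Origin: centre of the underside, +x the way the scanner's nose points
- low_bin: loose grey bin of lying dowels, 100 deep (x) x 120 wide (y) x 115 high, the lower of the two. Origin: centre of the underside; its labelled front faces -x of its own frame. 0.9 kg
- low_label (a point): centre of the barred white label, 60 wide x 40 high, on the low bin's front, 85 mm above the worktop; axes as the bin's: +x points into the bin, z up
- tall_bin: loose grey bin of standing dowels, 100 deep (x) x 90 wide (y) x 190 high (dowels reach about 190 too), the taller of the two. Origin and axes as for the low bin. 0.9 kg. The bins swap places between starts
- tall_label (a point): centre of the same kind of label on the tall bin's front, 150 mm above the worktop; axes as the bin's
- tape_measure: yellow tape measure standing on the worktop, 36 x 78 x 63 high, origin centre of the underside; leave alone
- tape_roll: roll of masking tape lying flat, 96 across x 25 high, origin centre of the underside; leave alone
- pencil: red carpenter's pencil lying down, 8 x 165 x 8, along its y, origin centre of the underside; leave alone
Not all that is in view belongs to the job. There is more than one size of the tall_bin; the one meant has the size given above.

How it is judged:
By the outcome, as a careful person would: the job done as asked, in the order asked, and still so for the second after the job is handed in, while the arm keeps its last pose, push and grip.
It also fails if it takes over 61 s, if anything falls off the work surface, if the arm or the gripper's body presses on something with over 40 N, if the wrist force passes 120 N, or if a joint passes its speed limit or range.

ROBOT

A 6-joint arm with a two-finger parallel gripper is mounted at the origin on a cart in front of the work surface, level with it; the furniture and walls round the work are solid. World frame = base frame: x ahead of the robot, y to its left, z up, the work surface at z = 0. Lengths are in m, angles in rad, forces in N, time in s.
With the tool pointing down it reaches from about 0.15 to 0.775 m from the base axis. Payload 6.1 kg.
Tool frame: the origin (TCP) lies on the centre line of the jaws, within the pads' length; the fingertips stand 19 mm ahead of it and the grasp point (between the pads) is the TCP; z points along the fingers, y is the line along which they close (so a half turn about z gives the same grasp; the last joint's range is limited). The gripper opens to 85 mm and grips with 20 to 120 N. Pads are 22 mm wide; open, the fingers measure 114 mm over their backs; the gripper's body (76 mm by 85 mm) begins 54 mm behind the grasp point. The pads swing forward as they close: fully open they stand 13 mm farther back than shut.
Start: joints at [1.314, 0.126, -0.04, 1.405, 0, 1.571], TCP at [0.133, 0.508, 0.225] pointing down, gripper open.
Joint ranges: [-2.72, 2.72], [-0.95, 1.95], [-1.27, 1.35], [-1.78, 2.02], [-1.46, 1.47], [-3.14, 3.14]. Speed limits (rad/s): [2.39, 2.39, 3.01, 3.14, 3.14, 3.14].

INTERFACE

Orientations are given as a unit quaternion [w, x, y, z].
In Python, from cell import env gives the robot as it stands.
- The arm moves only by the tool carry_out, never from a script. Its argument "increments" is a list of rows, each an object with "translation": the shift along the world's x, y, z in units of 2 cm (1.0 is 2 cm), a list of three; "yaw": the turn about the world's z in units of 0.1 rad (1.0 is 0.1 rad); "fingers": the gripper's target within -1 to 1 (fully open at 1, half-way at 0, shut at -1). In form: [{"translation": [tx, ty, tz], "yaw": yaw, "fingers": fingers}, ...]. A call has 1 to 12 rows; each row shifts and turns the commanded pose from where the row before left it; what a row does not reach is not made up. A row lasts 1/12 s, in which the tool goes at most 41.7 mm and 7.16 degrees, less where a joint would pass 70% of its speed; a pose out of reach is approached as far as the arm can. A call with a number of a shift or a turn outside -1 to 1 is refused whole. A call with a gripper value outside its range is refused whole. The fingers move at their own pace and stop on an object; the grip force is fixed at half the most. Time passes only in rows, so rows that do not move let the fingers close. It gives the time, the measured TCP pose, the force, the opening and the grip force at its end, in the units of the state.
- env.read_state(): the state, without advancing time (a new reading comes with each control period).
- env.read_camera(name): name is "scene" or "top"; returns the picture (420x560x3 uint8, blue, green, red); there is no depth.
- env.calibration(name): a dict with "K" (3x3 intrinsics, pixels), "R" (3x3) and "t" (3): a world point X has camera coordinates R X + t. Camera axes: x right, y down, z forward; pixel columns grow to the right and rows downward; lengths in m; the calibration is good to about 2 mm. A picture is of the moment at which its call begins. calibration takes no time and is no camera call.
- env.sign_off(): hands the job in; it is judged then, once.
Trained networks look in the newest picture that a camera, given by its name, has taken for a name from the list of things; names that differ only in an ending like _2 or _b are one class to them, and where a whole thing is asked for, a point or a joint stands for the part that bears it (a point fixed in the world has none). Each returns a list of dicts, best first, with "score" (0 to 1); they miss things now and then, are a little off and sometimes report something else, mostly with a low value. They report only what shows in the picture. A call takes as long as a camera call. They do not tell look-alikes from the thing itself.
- env.spot_in(query, camera): "extent" ([left, top, right, bottom] in pixels, round what is visible of it).
- env.pinpoint(query, camera): "position" ([column, row] in pixels: a listed point, or the origin of a listed thing).
The state is a dict: "clock": time; "q": joint angles; "qvel": joint speeds; "joint_torque": joint torques, N m; "tool_pos": TCP position; "tool_rot": TCP orientation; "ft_force": force on the tool from outside, world axes, zero at the start; "moment": the same for the moment, N m; "width": finger opening in m; "grip_force": force on a finger pad.
Only numpy, scipy, OpenCV 4.12 (cv2) and the standard library are available. Lean on these libraries where they do the work, as an engineer would, in place of code of your own. Each camera call takes 0.05 s, during which the arm holds its last target. There are 200 camera calls.

## Working session

There is one attempt and no reset: what is moved stays moved. The work goes in short steps, Python scripts to look and compute and a tool call to move; the robot and the scene stay as the last step left them, time stands still between calls to the robot, and variables do not carry over. Pictures are saved under pics/ and viewed, at most 10 in all, crops included, and the job is handed in when it is done.

Besides the shell and the picture viewer there is one more tool, called after "Emit:" by a JSON object that holds its "op" and its "data", one argument or row to a line. carry_out: Moves the arm, as the interface text tells. Shifts and turns lie within -1 to 1; 1 stands for 2 cm of shift or 0.1 rad of turn. Its arguments: {"type":"object","properties":{"increments":{"type":"array"}},"required":["increments"]}

```bash
mkdir -p pics
python3 - <<'E'
from cell import env
import cv2,numpy as np
for c in ("scene","top"):
    cv2.imwrite(f"pics/{c}0.png",env.read_camera(c))
    k=env.calibration(c); print(c,np.round(k["K"],1).tolist(),np.round(k["R"],3).tolist(),np.round(k["t"],3).tolist())
    for n in ("scanner","scanner_nose","cradle","low_bin","low_label","tall_bin","tall_label","tape_measure","tape_roll","pencil"):
        print(n,[(np.round(d["position"]).tolist(),round(d["score"],2)) for d in env.pinpoint(n,c)][:4])
s=env.read_state();print(s["clock"],s["tool_pos"],s["tool_rot"],s["width"])
E
```

```text
scene [[385.0, 0.0, 283.7], [0.0, 385.0, 207.6], [0.0, 0.0, 1.0]] [[-0.9, -0.437, 0.017], [-0.323, 0.638, -0.699], [0.294, -0.634, -0.715]] [0.508, 0.262, 0.856]
scanner [([352.0, 196.0], 0.75)]
scanner_nose [([323.0, 190.0], 0.91), ([347.0, 204.0], 0.68)]
cradle [([350.0, 204.0], 0.9), ([219.0, 231.0], 0.65)]
low_bin [([157.0, 300.0], 0.75)]
low_label [([174.0, 289.0], 0.62)]
tall_bin [([218.0, 233.0], 0.92), ([317.0, 167.0], 0.89)]
tall_label [([308.0, 146.0], 0.88), ([230.0, 200.0], 0.76)]
tape_measure [([273.0, 212.0], 0.8), ([352.0, 197.0], 0.73)]
tape_roll [([334.0, 276.0], 0.55)]
pencil [([257.0, 267.0], 0.66)]
top [[411.2, 0.0, 283.1], [0.0, 411.2, 212.0], [0.0, 0.0, 1.0]] [[-0.022, -1.0, 0.012], [-0.987, 0.02, -0.158], [0.158, -0.015, -0.987]] [0.019, 0.585, 0.937]
scanner [([369.0, 267.0], 0.88), ([166.0, 159.0], 0.62)]
scanner_nose [([355.0, 238.0], 0.97)]
cradle [([365.0, 267.0], 0.68)]
low_bin [([166.0, 158.0], 0.77)]
low_label [([162.0, 169.0], 0.71)]
tall_bin [([260.0, 158.0], 0.6)]
tall_label [([408.0, 189.0], 0.69)]
tape_measure [([317.0, 198.0], 0.98)]
tape_roll [([269.0, 289.0], 0.81), ([315.0, 200.0], 0.61)]
pencil [([244.0, 221.0], 0.55)]
1.1 [0.13335081 0.50775824 0.22468989] [ 1.11052664e-05  1.28066644e-01  9.91765564e-01 -1.08716539e-05] 0.08576985631090453
```

Run:
```python
import cv2
a=cv2.imread("pics/scene0.png");b=cv2.imread("pics/top0.png")
cv2.imwrite("pics/s1.png",cv2.resize(a[90:360,100:460],(800,600),interpolation=cv2.INTER_CUBIC))
cv2.imwrite("pics/t1.png",cv2.resize(b[100:340,100:420+40],None,fx=2.2,fy=2.2,interpolation=cv2.INTER_CUBIC))
```

```text
(no output)
```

View pics/s1.png

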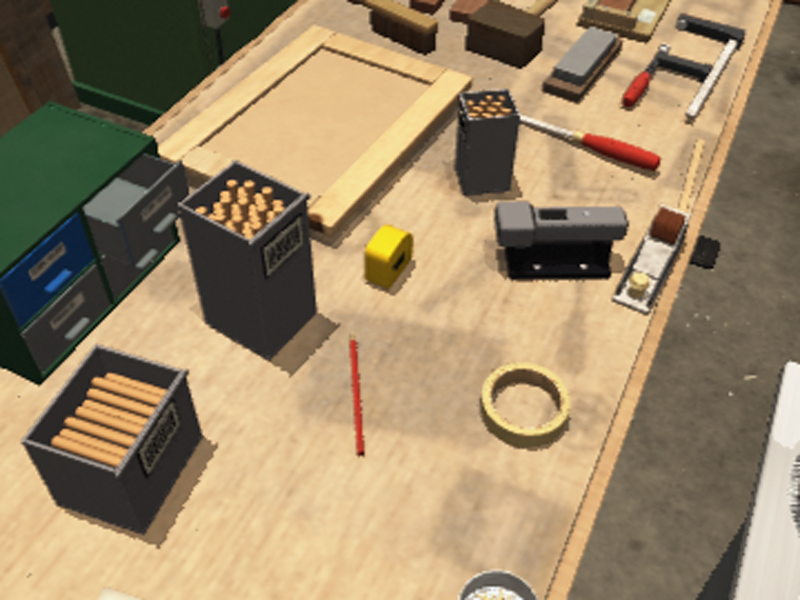

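View pics/t1.png

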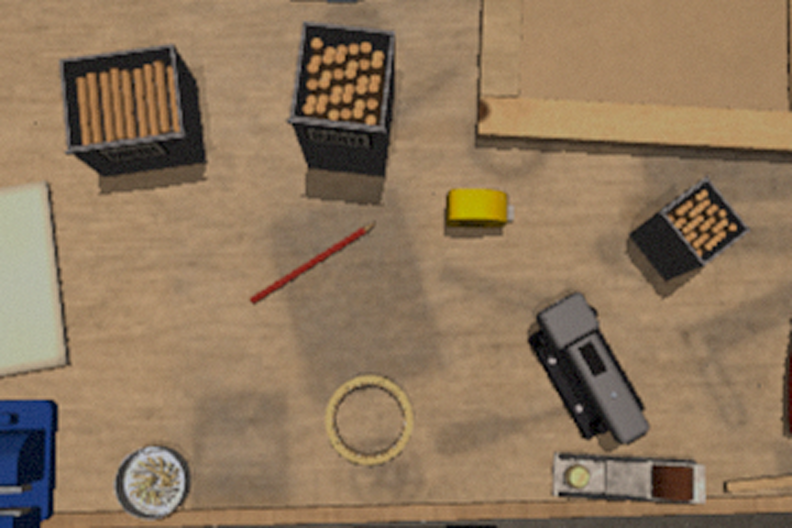

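The scene crop shows the scanner with its nose to the left at about (515,225), and the low bin at (115,430). There are two tall-type bins: A at scene px (218,233) / top px (257,141), and B at scene (317,167) / top (410,205). A looks about twice B's size. I'll measure both against 90 x 100 x 190 mm.

```bash
cat > h.py <<'E'
from cell import env
import numpy as np, cv2
from scipy.optimize import least_squares
CAL={c:env.calibration(c) for c in("scene","top")}
def proj(P,c):
    k=CAL[c];X=np.asarray(P,float)@np.array(k["R"]).T+np.array(k["t"]);p=X@np.array(k["K"]).T
    return p[...,:2]/p[...,2:]
def unproj(px,z,c):
    k=CAL[c];R=np.array(k["R"]);C=-R.T@np.array(k["t"])
    px=np.atleast_2d(px);d=np.c_[px,np.ones(len(px))]@np.linalg.inv(k["K"]).T@R
    return C+d*((z-C[2])/d[:,2])[:,None]
def place(pose,L):
    x,y,a=pose;c,s=np.cos(a),np.sin(a);L=np.asarray(L,float)
    return np.c_[x+c*L[:,0]-s*L[:,1],y+s*L[:,0]+c*L[:,1],L[:,2]]
def fit(obs,p0): # obs: {cam:(local pts, px)}
    f=lambda p:np.concatenate([(proj(place(p,L),c)-px).ravel() for c,(L,px) in obs.items()])
    r=least_squares(f,p0,loss="soft_l1",f_scale=1.5);return r.x,np.round(f(r.x),1)
E
python3 - <<'E'
from h import *
T=lambda a:np.array(a)/2.2+100
S=lambda a:np.array(a)/2.2222+[100,90]
r=lambda a:np.round(a,3).tolist()
for n,z,q in(("A",.19,[(304,24),(395,32),(386,128),(291,121)]),("B",.19,[(706,181),(746,230),(704,258),(661,214)]),("low",.115,[(62,60),(175,46),(187,136),(69,153)])):
    P=unproj(T(q),z,"top");print(n,"top rim",r(P[:,:2]),"sides",r(np.linalg.norm(P-np.roll(P,-1,0),axis=1)))
def box(d,w,h):return [(d/2,w/2,h),(d/2,-w/2,h),(-d/2,-w/2,h),(-d/2,w/2,h)]
# scene order: back-left, back-right, front-right, front-left
A=fit({"top":(box(.1,.09,.19),T([(304,24),(395,32),(386,128),(291,121)])),"scene":(box(.1,.09,.19),S([(179,206),(236,163),(309,202),(252,243)]))},[.6,.1,0]);print("A",A)
print("B as 100x90x190",fit({"top":(box(.1,.09,.19),T([(706,181),(746,230),(704,258),(661,214)])),"scene":(box(.1,.09,.19),S([(459,95),(514,92),(519,122),(464,125)]))},[.5,-.3,.8]))
L=fit({"top":(box(.1,.12,.115),T([(62,60),(175,46),(187,136),(69,153)])),"scene":(box(.1,.12,.115),S([(25,440),(100,347),(188,373),(130,468)]))},[.6,.3,0]);print("L",L)
for n,p,q in(("A",A[0],(-.05,0,.15)),("L",L[0],(-.05,0,.085))):
    W=place(p,[q]);print(n,"label",r(W),[r(proj(W,c)) for c in CAL])
# scanner tops
sc=[(.08,.026,.079),(.08,-.026,.079),(-.08,-.018,.077),(-.08,.018,.077)]
n=unproj((355,238),.062,"top");print("nose",r(n),"tail",r(unproj(T([(627,438)]),.077,"top")),"bins at z0")
F=fit({"top":(sc,T([(538,312),(582,293),(648,430),(613,445)]))},[.3,-.2,.4]);print("S",F)
# overlay
for c,src in(("top","top0"),("scene","scene0")):
    im=cv2.imread(f"pics/{src}.png")
    im=cv2.resize(im,None,fx=4,fy=4,interpolation=cv2.INTER_CUBIC)
    for p,q,col in((A[0],box(.1,.09,.19)+box(.1,.09,0),(0,255,0)),(L[0],box(.1,.12,.115)+box(.1,.12,0),(0,255,0)),(F[0],sc,(0,0,255)),(F[0],[(.08,0,.062)],(0,255,255)),(A[0],[(-.05,0,.15)],(0,255,255)),(L[0],[(-.05,0,.085)],(0,255,255))):
        for u in proj(place(p,q),c):cv2.circle(im,tuple(int(v) for v in u*4+2),4,col,1)
    cv2.imwrite(f"pics/ov_{c}.png",im)
a=cv2.imread("pics/ov_top.png");b=cv2.imread("pics/ov_scene.png")
cv2.imwrite("pics/v1.png",np.hstack([a[420:820,480:1130][:, :650]])[:, :])
bb=b[600:1400,420:1060];cv2.imwrite("pics/v2.png",cv2.resize(bb,(480,600)))
cv2.imwrite("pics/v3.png",a[700:1240,1250:1700])
E
```

```text
A top rim [[0.781, 0.1], [0.771, 0.012], [0.676, 0.023], [0.684, 0.113]] sides [0.088, 0.096, 0.09, 0.097]
B top rim [[0.619, -0.277], [0.571, -0.311], [0.545, -0.27], [0.588, -0.233]] sides [0.058, 0.049, 0.056, 0.054]
low top rim [[0.777, 0.359], [0.791, 0.242], [0.693, 0.228], [0.677, 0.348]] sides [0.118, 0.098, 0.121, 0.1]
A (array([ 0.72802518,  0.06329059, -0.12110648]), array([-1. , -1. , -0.1, -0.5, -0.9,  1.3, -0.7,  0.2,  0.1, -0.5,  0.3,
       -1.6,  0.2, -4.1,  0.9, -0.2]))
B as 100x90x190 (array([ 0.57929844, -0.25956241, -0.98570595]), array([ -1.4, -12.1,   7.2,   0.6, -12.2,  15.5, -19.3,  -0.3,  -4.1,
       -15.6,   2.4, -16.1,   8.5,  -9.2,  -0. ,  -8.4]))
L (array([0.73439172, 0.29436881, 0.13586968]), array([-0.9,  0.6, -0. , -0.6, -0.3,  0.1,  0.3,  0.3,  0.7, -0. , -0.1,
       -2.3,  0.9, -2.3, -2.6,  1.5]))
A label [[0.678, 0.069, 0.15]] [[[228.615, 200.185]], [[254.196, 162.627]]]
L label [[0.685, 0.288, 0.085]] [[[174.155, 285.74]], [[161.947, 169.349]]]
nose [[0.518, -0.159, 0.062]] tail [[0.377, -0.217, 0.077]] bins at z0
S (array([ 0.44777472, -0.18800807,  0.4352773 ]), array([-0.4, -0.7, -0.4, -2. , -0.4,  0.9,  1.5,  1.3]))
```

Bin A's rim measures about 0.09 x 0.097 m and fits 90 x 100 x 190. Bin B comes out at only about 0.055 m, so it's the smaller look-alike. I'll confirm with an enlarged overlay.

View pics/v1.png

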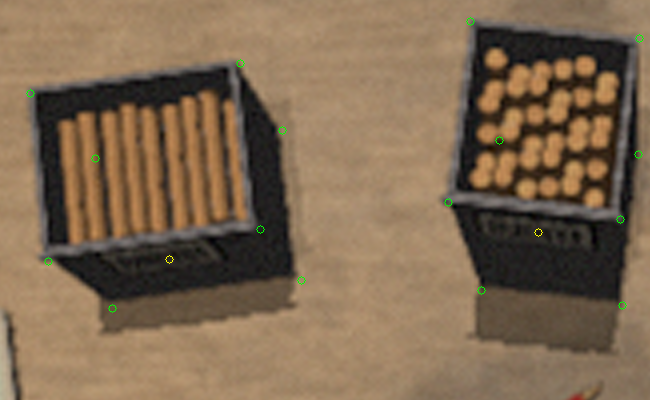

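View pics/v2.png

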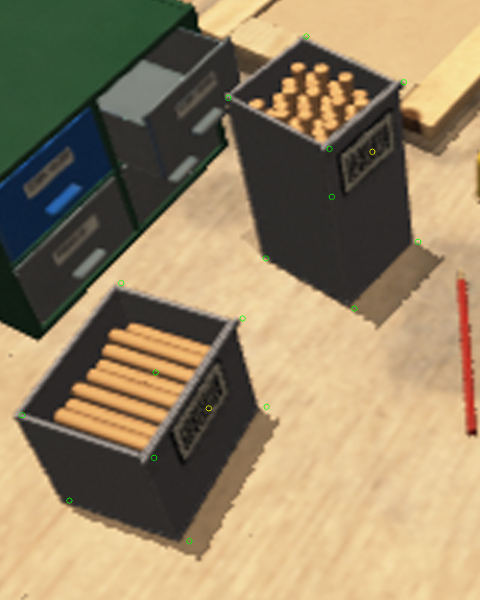

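View pics/v3.png

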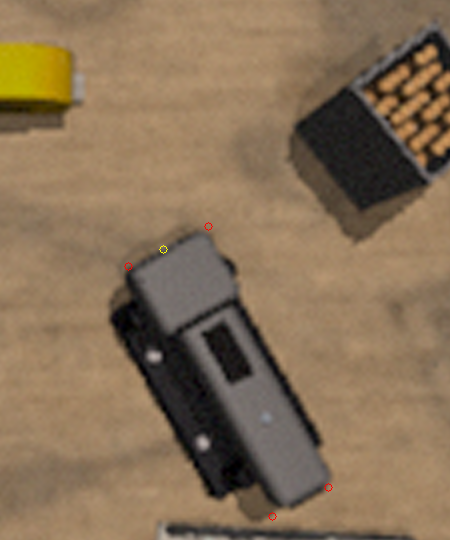

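The overlay confirms that A (barred label in view, 90 x 100 x 190) is the tall bin. I'll repick the corners from the enlarged views and refit.

Run:
```python
from h import *
v1=lambda a:(np.array(a)+[480-1.5,420-1.5])/4
v2=lambda a:(np.array(a)/.75+[420-1.5,600-1.5])/4
v3=lambda a:(np.array(a)+[1250-1.5,700-1.5])/4
def box(d,w,h):return [(d/2,w/2,h),(d/2,-w/2,h),(-d/2,-w/2,h),(-d/2,w/2,h)]
def bot(d,w):return [(-d/2,-w/2,0),(-d/2,w/2,0)]
tb=box(.1,.09,.19)+bot(.1,.09);lb=box(.1,.12,.115)+bot(.1,.12)
At=v1([(474,24),(636,40),(618,215),(450,200),(615,298),(478,290)]);As=v2([(229,97),(307,38),(402,84),(329,150),(413,242),(352,308)])
Lt=v1([(32,92),(239,66),(254,230),(46,257),(293,279),(103,302)]);Ls=v2([(20,415),(118,286),(241,322),(151,459),(259,405),(182,541)])
for n,b,t,s,p0,l in(("A",tb,At,As,[.73,.06,-.1],(-.05,0,.15)),("L",lb,Lt,Ls,[.73,.29,.1],(-.05,0,.085))):
    for o in({"top":(b,t)},{"scene":(b,s)},{"top":(b,t),"scene":(b,s)}):
        p,res=fit(o,p0);print(n,list(o),np.round(p,4),"rms",round(float(np.sqrt((res**2).mean())),2),"label",np.round(place(p,[l])[0],3))
sc=[(.08,.026,.079),(.08,-.026,.079),(.036,.026,.079),(.036,-.026,.079),(-.08,-.018,.077),(-.08,.018,.077)]
p,res=fit({"top":(sc,v3([(130,277),(208,232),(172,336),(240,296),(329,478),(283,506)]))},[.44,-.19,.43]);print("S",np.round(p,4),res)
print("S tool yaw now: tool_rot =",env.read_state()["tool_rot"])
for c in CAL:print(c,"nose pred",proj(place(p,[(.08,0,.062)]),c))
for c in CAL:
    im=cv2.imread(f"pics/{c}0.png")
    for q,z in(("tape_measure",.03),("pencil",0),("tape_roll",0)):
        pass
```

```text
A ['top'] [ 0.7287  0.0641 -0.1239] rms 0.9 label [0.679 0.07  0.15 ]
A ['scene'] [ 0.728   0.0641 -0.132 ] rms 0.53 label [0.678 0.071 0.15 ]
A ['top', 'scene'] [ 0.7284  0.064  -0.1279] rms 0.75 label [0.679 0.07  0.15 ]
L ['top'] [0.7353 0.2963 0.1062] rms 0.63 label [0.686 0.291 0.085]
L ['scene'] [0.7361 0.2962 0.1321] rms 0.77 label [0.687 0.29  0.085]
L ['top', 'scene'] [0.7356 0.2963 0.1195] rms 0.79 label [0.686 0.29  0.085]
S [ 0.448  -0.1904  0.484 ] [-0.6 -1.6 -0.6 -1.3 -1.4  0.5  1.2 -0.5  2.2  0.9  0.   1.8]
S tool yaw now: tool_rot = [ 1.11052664e-05  1.28066644e-01  9.91765564e-01 -1.08716539e-05]
scene nose pred [[323.54807564 190.79800416]]
top nose pred [[352.44454936 237.50574799]]
```

Emit:
{"op": "carry_out", "data": {
  "increments": [
    {"translation": [0.44, -0.97, 0], "yaw": 0.2, "fingers": 1},
    {"translation": [0.44, -0.97, 0], "yaw": 0.2, "fingers": 1},
    {"translation": [0.44, -0.97, 0], "yaw": 0.2, "fingers": 1},
    {"translation": [0.44, -0.97, 0], "yaw": 0.2, "fingers": 1},
    {"translation": [0.44, -0.97, 0], "yaw": 0.2, "fingers": 1},
    {"translation": [0.44, -0.97, 0], "yaw": 0.2, "fingers": 1},
    {"translation": [0.44, -0.97, 0], "yaw": 0.2, "fingers": 1},
    {"translation": [0.44, -0.97, 0], "yaw": 0.2, "fingers": 1},
    {"translation": [0.44, -0.97, 0], "yaw": 0.2, "fingers": 1},
    {"translation": [0.44, -0.97, 0], "yaw": 0.2, "fingers": 1},
    {"translation": [0.44, -0.97, 0], "yaw": 0.2, "fingers": 1},
    {"translation": [0.44, -0.97, 0], "yaw": 0.2, "fingers": 1}
  ]
}}

```text
clock: 2.1
tool_pos: [0.2392, 0.274, 0.2248]
tool_rot: [0.0, 0.008, 1.0, 0.0]
ft_force: [0.8, 0.5, 0.0]
width: 0.0853
grip_force: 0.0
```

Emit:
{"op": "carry_out", "data": {
  "increments": [
    {"translation": [0.44, -0.97, 0], "yaw": 0.2, "fingers": 1},
    {"translation": [0.44, -0.97, 0], "yaw": 0.2, "fingers": 1},
    {"translation": [0.44, -0.97, 0], "yaw": 0.2, "fingers": 1},
    {"translation": [0.44, -0.97, 0], "yaw": 0.2, "fingers": 1},
    {"translation": [0.44, -0.97, 0], "yaw": 0.2, "fingers": 1},
    {"translation": [0.44, -0.97, 0], "yaw": 0.2, "fingers": 1},
    {"translation": [0.44, -0.97, 0], "yaw": 0.2, "fingers": 1},
    {"translation": [0.44, -0.97, 0], "yaw": 0.2, "fingers": 1},
    {"translation": [0.44, -0.97, 0], "yaw": 0.2, "fingers": 1},
    {"translation": [0.44, -0.97, 0], "yaw": 0.2, "fingers": 1},
    {"translation": [0.44, -0.97, 0], "yaw": 0.2, "fingers": 1},
    {"translation": [0.44, -0.97, 0], "yaw": 0.2, "fingers": 1}
  ]
}}

```text
clock: 3.1
tool_pos: [0.3448, 0.0411, 0.2249]
tool_rot: [0.0, -0.112, 0.994, 0.0]
ft_force: [-0.0, 0.9, 0.3]
width: 0.0853
grip_force: 0.0
```

Emit:
{"op": "carry_out", "data": {
  "increments": [
    {"translation": [0.44, -0.97, 0], "yaw": 0.2, "fingers": 1},
    {"translation": [0.44, -0.97, 0], "yaw": 0.2, "fingers": 1},
    {"translation": [0.44, -0.97, 0], "yaw": 0.2, "fingers": 1},
    {"translation": [0.44, -0.97, -0.1], "yaw": 0.2, "fingers": 1},
    {"translation": [0.44, -0.97, -0.2], "yaw": 0.2, "fingers": 1},
    {"translation": [0.44, -0.97, -0.3], "yaw": 0.2, "fingers": 1},
    {"translation": [0.44, -0.97, -0.4], "yaw": 0.2, "fingers": 1},
    {"translation": [0.44, -0.97, -0.5], "yaw": 0.2, "fingers": 1},
    {"translation": [0.44, -0.97, -0.5], "yaw": 0.2, "fingers": 1},
    {"translation": [0.44, -0.97, -0.5], "yaw": 0.2, "fingers": 1},
    {"translation": [0.44, -0.97, -0.5], "yaw": 0.2, "fingers": 1},
    {"translation": [0, 0, 0], "yaw": 0, "fingers": 1}
  ]
}}

```text
clock: 4.1
tool_pos: [0.4418, -0.1735, 0.1625]
tool_rot: [-0.001, -0.219, 0.976, 0.0]
ft_force: [0.1, -0.5, 0.7]
width: 0.0852
grip_force: 0.0
```

Run:
```python
from h import *
s=env.read_state();print(s["tool_pos"],s["tool_rot"])
ims=[]
for c in("scene","top"):
    im=env.read_camera(c)
    for n in("scanner_nose","scanner"):print(c,n,[(np.round(d["position"],1).tolist(),round(d["score"],2)) for d in env.pinpoint(n,c)][:3])
    t=s["tool_pos"];u=proj([[t[0],t[1],.077]],c)[0];ims.append((im,u))
o=[]
for (im,u),c in zip(ims,CAL):
    x,y=(345,200) if c=="scene" else (365,262)
    big=cv2.resize(im,None,fx=5,fy=5,interpolation=cv2.INTER_CUBIC)
    for P,col in (([s["tool_pos"][0],s["tool_pos"][1],.077],(0,255,0)),([.448,-.19,.077],(0,0,255))):
        q=proj([P],c)[0];cv2.circle(big,tuple(int(5*v+2) for v in q),5,col,2)
    o.append(big[y*5-300:y*5+300,x*5-200:x*5+200])
cv2.imwrite("pics/g1.png",np.hstack(o))
```

```text
[ 0.4417558  -0.17354035  0.16248031] [-1.02557716e-03 -2.18937435e-01  9.75738338e-01  2.07492603e-04]
scene scanner_nose [([324.7, 188.2], 0.6)]
scene scanner [([351.4, 197.0], 0.84)]
top scanner_nose [([350.2, 237.8], 0.67)]
top scanner [([370.5, 267.0], 0.85), ([316.6, 198.9], 0.66)]
```

View pics/g1.png

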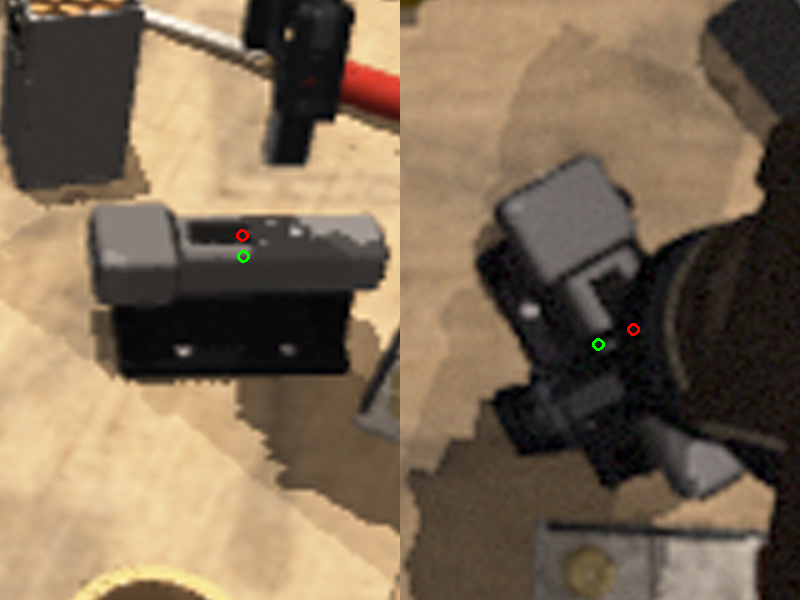

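Emit:
{"op": "carry_out", "data": {
  "increments": [
    {"translation": [0.2, -0.4, 0], "yaw": 0.1, "fingers": 1},
    {"translation": [0.2, -0.4, 0], "yaw": 0.1, "fingers": 1},
    {"translation": [0, 0, -0.6], "yaw": 0, "fingers": 1},
    {"translation": [0, 0, -0.6], "yaw": 0, "fingers": 1},
    {"translation": [0, 0, -0.6], "yaw": 0, "fingers": 1},
    {"translation": [0, 0, -0.6], "yaw": 0, "fingers": 1},
    {"translation": [0, 0, -0.6], "yaw": 0, "fingers": 1},
    {"translation": [0, 0, -0.6], "yaw": 0, "fingers": 1},
    {"translation": [0, 0, -0.6], "yaw": 0, "fingers": 1},
    {"translation": [0, 0, -0.5], "yaw": 0, "fingers": 1},
    {"translation": [0, 0, -0.4], "yaw": 0, "fingers": 1},
    {"translation": [0, 0, 0], "yaw": 0, "fingers": 1}
  ]
}}

```text
clock: 5.4
tool_pos: [0.4486, -0.1871, 0.0611]
tool_rot: [-0.001, -0.23, 0.973, 0.001]
ft_force: [0.1, 0.5, 0.9]
width: 0.0855
grip_force: 0.0
```

Emit:
{"op": "carry_out", "data": {
  "increments": [
    {"translation": [0, 0, 0], "yaw": 0, "fingers": 0.2},
    {"translation": [0, 0, 0], "yaw": 0, "fingers": 0.1},
    {"translation": [0, 0, 0], "yaw": 0, "fingers": 0},
    {"translation": [0, 0, 0], "yaw": 0, "fingers": -0.1},
    {"translation": [0, 0, 0], "yaw": 0, "fingers": -0.3},
    {"translation": [0, 0, 0], "yaw": 0, "fingers": -1},
    {"translation": [0, 0, 0], "yaw": 0, "fingers": -1},
    {"translation": [0, 0, 0], "yaw": 0, "fingers": -1},
    {"translation": [0, 0, 0], "yaw": 0, "fingers": -1},
    {"translation": [0, 0, 0], "yaw": 0, "fingers": -1},
    {"translation": [0, 0, 0], "yaw": 0, "fingers": -1},
    {"translation": [0, 0, 0], "yaw": 0, "fingers": -1}
  ]
}}

```text
clock: 6.4
tool_pos: [0.4503, -0.188, 0.0639]
tool_rot: [0.001, -0.23, 0.973, -0.001]
ft_force: [0.4, -2.1, 5.2]
width: 0.0335
grip_force: 59.7
```

Emit:
{"op": "carry_out", "data": {
  "increments": [
    {"translation": [0, 0, 0.2], "yaw": 0, "fingers": -1},
    {"translation": [0, 0, 0.3], "yaw": 0, "fingers": -1},
    {"translation": [0, 0, 0.4], "yaw": 0, "fingers": -1},
    {"translation": [0, 0, 0.6], "yaw": 0, "fingers": -1},
    {"translation": [0, 0, 0.6], "yaw": 0, "fingers": -1},
    {"translation": [0, 0, 0.6], "yaw": 0, "fingers": -1},
    {"translation": [0, 0, 0.6], "yaw": 0, "fingers": -1},
    {"translation": [0, 0, 0.6], "yaw": 0, "fingers": -1},
    {"translation": [0, 0, 0.4], "yaw": 0, "fingers": -1},
    {"translation": [0, 0, 0.2], "yaw": 0, "fingers": -1},
    {"translation": [0, 0, 0], "yaw": 0, "fingers": -1},
    {"translation": [0, 0, 0], "yaw": 0, "fingers": -1}
  ]
}}

```text
clock: 7.4
tool_pos: [0.4491, -0.187, 0.1523]
tool_rot: [-0.0, -0.23, 0.973, 0.0]
ft_force: [0.4, -0.3, -1.9]
width: 0.0338
grip_force: 60.8
```

Run:
```python
from h import *
s=env.read_state();print(s["tool_pos"],s["tool_rot"],s["moment"],s["width"])
o=[]
t=s["tool_pos"];q=s["tool_rot"];a=2*np.arctan2(q[2],q[1])-np.pi/2;a=2*np.arctan2(-q[1],q[2]);print("yaw",a)
for c in CAL:
    im=env.read_camera(c)
    for n in("scanner_nose","scanner"):print(c,n,[(np.round(d["position"],1).tolist(),round(d["score"],2)) for d in env.pinpoint(n,c)][:3])
    big=cv2.resize(im,None,fx=5,fy=5,interpolation=cv2.INTER_CUBIC)
    P=place([t[0],t[1],a],[(.08,0,t[2]-.002),(.08,.026,t[2]+.015),(.08,-.026,t[2]+.015),(.08,.026,t[2]-.019),(.08,-.026,t[2]-.019),(-.08,.018,t[2]-.019),(-.08,.018,t[2]+.013)])
    U=proj(P,c);print(c,"pred nose",U[0])
    for u in U:cv2.circle(big,tuple(int(5*v+2) for v in u),4,(0,255,0),1)
    x,y=(U[0]+U[-1])/2;x,y=int(x*5),int(y*5);o.append(big[y-250:y+250,x-200:x+200])
cv2.imwrite("pics/g2.png",np.hstack(o))
```

```text
[ 0.44911985 -0.18702366  0.15233395] [-1.97776079e-04 -2.29574292e-01  9.73291083e-01  2.69177930e-04] [ 0.01388927 -0.00893492  0.01694028] 0.033762988272127196
yaw 0.4632805672627317
scene scanner_nose [([325.8, 167.3], 0.97)]
scene scanner [([355.1, 172.2], 0.92), ([255.8, 269.7], 0.32), ([349.0, 204.8], 0.23)]
scene pred nose [325.71963714 166.126064  ]
top scanner_nose [([358.8, 234.7], 0.87), ([252.9, 162.4], 0.41), ([164.4, 155.6], 0.34)]
top scanner [([356.8, 233.0], 0.67), ([376.8, 270.0], 0.58)]
top pred nose [358.91696422 232.61289542]
```

View pics/g2.png

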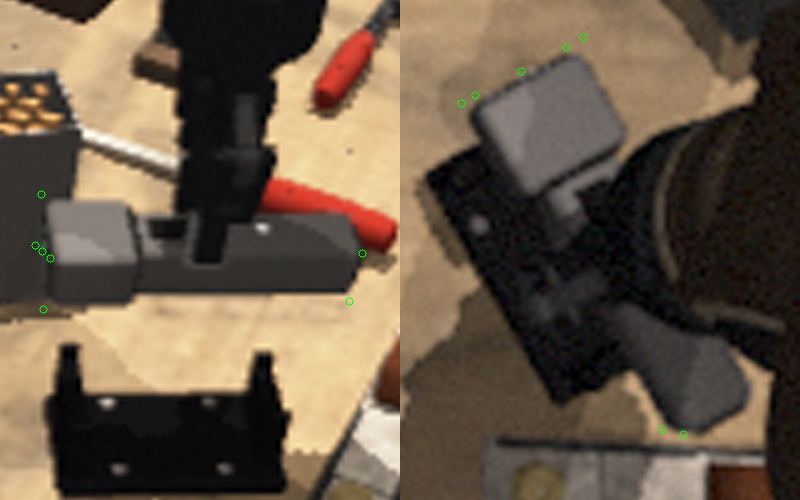

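Looking at this picture: the scanner is out of the cradle, level, and gripped across its body (scene nose at (325,167)). The nose sits about 3 mm behind my prediction, so I'll use 77 mm ahead of the TCP.

Emit:
{"op": "carry_out", "data": {
  "increments": [
    {"translation": [0, 0.3, 0], "yaw": -0.1, "fingers": -1},
    {"translation": [0, 0.6, 0], "yaw": -0.1, "fingers": -1},
    {"translation": [0, 0.8, 0], "yaw": -0.1, "fingers": -1},
    {"translation": [0, 0.8, 0], "yaw": -0.1, "fingers": -1},
    {"translation": [0, 0.8, 0], "yaw": -0.1, "fingers": -1},
    {"translation": [0, 0.8, 0], "yaw": -0.1, "fingers": -1},
    {"translation": [0, 0.8, 0], "yaw": -0.1, "fingers": -1},
    {"translation": [0, 0.8, 0], "yaw": -0.1, "fingers": -1},
    {"translation": [0, 0.8, 0], "yaw": -0.1, "fingers": -1},
    {"translation": [0, 0.8, 0], "yaw": -0.1, "fingers": -1},
    {"translation": [0, 0.8, 0], "yaw": -0.1, "fingers": -1},
    {"translation": [0, 0.8, 0], "yaw": -0.1, "fingers": -1}
  ]
}}

```text
clock: 8.7
tool_pos: [0.449, -0.0081, 0.1527]
tool_rot: [-0.0, -0.17, 0.985, 0.0]
ft_force: [0.1, 0.2, -1.5]
width: 0.033
grip_force: 60.8
```

Emit:
{"op": "carry_out", "data": {
  "increments": [
    {"translation": [0, 0.8, 0], "yaw": -0.1, "fingers": -1},
    {"translation": [0, 0.8, 0], "yaw": -0.1, "fingers": -1},
    {"translation": [0, 0.8, 0], "yaw": -0.1, "fingers": -1},
    {"translation": [0, 0.8, 0], "yaw": -0.1, "fingers": -1},
    {"translation": [0, 0.8, 0], "yaw": -0.1, "fingers": -1},
    {"translation": [0, 0.8, 0], "yaw": -0.1, "fingers": -1},
    {"translation": [0, 0.8, 0], "yaw": -0.1, "fingers": -1},
    {"translation": [0, 0.8, 0], "yaw": -0.1, "fingers": -1},
    {"translation": [0, 0.8, 0], "yaw": -0.1, "fingers": -1},
    {"translation": [0, 0.8, 0], "yaw": -0.1, "fingers": -1},
    {"translation": [0, 0.8, 0], "yaw": -0.1, "fingers": -1},
    {"translation": [0, 0.8, 0], "yaw": -0.1, "fingers": -1}
  ]
}}

```text
clock: 9.7
tool_pos: [0.4489, 0.1839, 0.1526]
tool_rot: [-0.0, -0.111, 0.994, 0.0]
ft_force: [0.8, -0.1, -1.5]
width: 0.0335
grip_force: 60.8
```

Emit:
{"op": "carry_out", "data": {
  "increments": [
    {"translation": [0.1, 0.8, -0.2], "yaw": -0.15, "fingers": -1},
    {"translation": [0.3, 0.8, -0.3], "yaw": -0.15, "fingers": -1},
    {"translation": [0.4, 0.8, -0.4], "yaw": -0.15, "fingers": -1},
    {"translation": [0.4, 0.8, -0.4], "yaw": -0.15, "fingers": -1},
    {"translation": [0.4, 0.6, -0.4], "yaw": -0.15, "fingers": -1},
    {"translation": [0.4, 0.4, -0.4], "yaw": -0.15, "fingers": -1},
    {"translation": [0.4, 0.15, -0.4], "yaw": -0.15, "fingers": -1},
    {"translation": [0.4, 0, -0.3], "yaw": 0, "fingers": -1},
    {"translation": [0.3, 0, -0.2], "yaw": 0, "fingers": -1},
    {"translation": [0.2, 0, -0.1], "yaw": 0, "fingers": -1},
    {"translation": [0.1, 0, 0], "yaw": 0, "fingers": -1},
    {"translation": [0, 0, 0], "yaw": 0, "fingers": -1}
  ]
}}

```text
clock: 10.7
tool_pos: [0.5179, 0.2692, 0.0909]
tool_rot: [0.0, -0.059, 0.998, 0.0]
ft_force: [0.8, -0.8, -1.8]
width: 0.0335
grip_force: 60.8
```

```bash
cat > chk.py <<'E'
from h import *
import sys
lab,oth=sys.argv[1],sys.argv[2]
s=env.read_state();t=s["tool_pos"];q=s["tool_rot"];print(s["clock"],t,q,"yaw",2*np.arctan2(-q[1],q[2]),s["width"])
a=2*np.arctan2(-q[1],q[2]);o=[];px={}
for c in CAL:
    im=env.read_camera(c)
    for n in("scanner_nose",lab):
        r=[(np.round(d["position"],1).tolist(),round(d["score"],2)) for d in env.pinpoint(n,c)][:3];print(c,n,r)
    L=np.array(eval(oth));U=proj(np.vstack([place([t[0],t[1],a],[(.077,0,t[2]-.002)]),L]),c);print(c,"pred nose,label",np.round(U,1).tolist())
    big=cv2.resize(im,None,fx=5,fy=5,interpolation=cv2.INTER_CUBIC)
    for u in U:cv2.circle(big,tuple(int(5*v+2) for v in u),4,(0,255,0),1)
    x,y=(U.mean(0)*5).astype(int);x=max(x,200);o.append(big[y-250:y+250,x-200:x+200])
cv2.imwrite(f"pics/chk_{lab}_{s['clock']:.1f}.png",np.hstack(o))
E
python3 chk.py low_label "[[.686,.290,.085]]"; ls pics
```

```text
10.7 [0.51787736 0.26921246 0.09087147] [ 9.80013795e-05 -5.85505676e-02  9.98284439e-01  7.09494290e-06] yaw 0.11716814630530484 0.033466078005151
scene scanner_nose [([215.9, 300.0], 0.63)]
scene low_label [([169.9, 288.4], 0.8)]
scene pred nose,label [[212.6, 298.1], [173.0, 286.4]]
top scanner_nose []
top low_label [([158.8, 164.8], 0.6)]
top pred nose,label [[164.6, 207.3], [160.9, 168.9]]
chk_low_label_10.7.png
g1.png
g2.png
ov_scene.png
ov_top.png
s1.png
scene0.png
t1.png
top0.png
v1.png
v2.png
v3.png
```

View pics/chk_low_label_10.7.png

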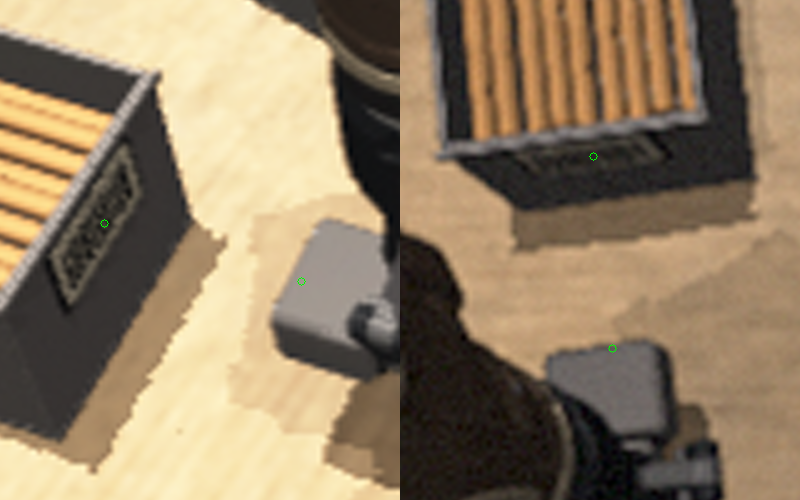

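The picture shows the scanner facing the low label, with its front edge parallel to the bin front to about 1°. The label is about 3 mm farther to +y and the nose about 4 mm high, so I'll correct both and hold.

Emit:
{"op": "carry_out", "data": {
  "increments": [
    {"translation": [0.1, 0.15, -0.2], "yaw": 0, "fingers": -1},
    {"translation": [0, 0, 0], "yaw": 0, "fingers": -1},
    {"translation": [0, 0, 0], "yaw": 0, "fingers": -1},
    {"translation": [0, 0, 0], "yaw": 0, "fingers": -1},
    {"translation": [0, 0, 0], "yaw": 0, "fingers": -1},
    {"translation": [0, 0, 0], "yaw": 0, "fingers": -1},
    {"translation": [0, 0, 0], "yaw": 0, "fingers": -1},
    {"translation": [0, 0, 0], "yaw": 0, "fingers": -1},
    {"translation": [0, 0, 0], "yaw": 0, "fingers": -1},
    {"translation": [0, 0, 0], "yaw": 0, "fingers": -1},
    {"translation": [0, 0, 0], "yaw": 0, "fingers": -1},
    {"translation": [0, 0, 0], "yaw": 0, "fingers": -1}
  ]
}}

```text
clock: 12.0
tool_pos: [0.5193, 0.2728, 0.0867]
tool_rot: [0.0, -0.059, 0.998, -0.0]
ft_force: [0.6, 0.4, -2.0]
width: 0.0338
grip_force: 60.8
```

Emit:
{"op": "carry_out", "data": {
  "increments": [
    {"translation": [0, 0, 0], "yaw": 0, "fingers": -1},
    {"translation": [0, 0, 0], "yaw": 0, "fingers": -1},
    {"translation": [0, 0, 0], "yaw": 0, "fingers": -1},
    {"translation": [0, 0, 0], "yaw": 0, "fingers": -1},
    {"translation": [0, 0, 0], "yaw": 0, "fingers": -1},
    {"translation": [0, 0, 0], "yaw": 0, "fingers": -1},
    {"translation": [0, 0, 0], "yaw": 0, "fingers": -1},
    {"translation": [0, 0, 0], "yaw": 0, "fingers": -1},
    {"translation": [0, 0, 0], "yaw": 0, "fingers": -1},
    {"translation": [0, 0, 0], "yaw": 0, "fingers": -1},
    {"translation": [0, 0, 0], "yaw": 0, "fingers": -1},
    {"translation": [0, 0, 0], "yaw": 0, "fingers": -1}
  ]
}}

```text
clock: 13.0
tool_pos: [0.5193, 0.2728, 0.0867]
tool_rot: [-0.0, -0.059, 0.998, -0.0]
ft_force: [-0.3, 0.1, -2.8]
width: 0.0336
grip_force: 60.8
```

Emit:
{"op": "carry_out", "data": {
  "increments": [
    {"translation": [-0.2, -0.2, 0.2], "yaw": -0.2, "fingers": -1},
    {"translation": [-0.1, -0.4, 0.3], "yaw": -0.2, "fingers": -1},
    {"translation": [0, -0.6, 0.3], "yaw": -0.2, "fingers": -1},
    {"translation": [0, -0.8, 0.3], "yaw": -0.2, "fingers": -1},
    {"translation": [0, -0.8, 0.3], "yaw": -0.2, "fingers": -1},
    {"translation": [0, -0.8, 0.3], "yaw": -0.2, "fingers": -1},
    {"translation": [0, -0.8, 0.3], "yaw": -0.2, "fingers": -1},
    {"translation": [0, -0.8, 0.3], "yaw": -0.2, "fingers": -1},
    {"translation": [0, -0.8, 0.3], "yaw": -0.2, "fingers": -1},
    {"translation": [0, -0.8, 0.3], "yaw": -0.2, "fingers": -1},
    {"translation": [0, -0.8, 0.2], "yaw": -0.2, "fingers": -1},
    {"translation": [0, -0.6, 0.15], "yaw": -0.2, "fingers": -1}
  ]
}}

```text
clock: 14.0
tool_pos: [0.5133, 0.1067, 0.1532]
tool_rot: [0.001, 0.063, 0.998, -0.0]
ft_force: [-0.4, -0.3, -1.4]
width: 0.0335
grip_force: 60.8
```

Emit:
{"op": "carry_out", "data": {
  "increments": [
    {"translation": [0, -0.5, 0], "yaw": -0.05, "fingers": -1},
    {"translation": [0, -0.3, 0], "yaw": 0, "fingers": -1},
    {"translation": [0, -0.05, 0], "yaw": 0, "fingers": -1},
    {"translation": [0, 0, 0], "yaw": 0, "fingers": -1},
    {"translation": [0, 0, 0], "yaw": 0, "fingers": -1},
    {"translation": [0, 0, 0], "yaw": 0, "fingers": -1}
  ]
}}

```text
clock: 14.5
tool_pos: [0.5132, 0.0923, 0.1514]
tool_rot: [-0.0, 0.063, 0.998, 0.0]
ft_force: [0.2, 0.4, -1.1]
width: 0.0337
grip_force: 60.8
```

```bash
python3 chk.py tall_label "[[.679,.070,.150]]"; mv pics/chk_tall* pics/tall1.png
```

```text
14.5 [0.51324646 0.09228218 0.15137907] [-2.60738439e-04  6.29457796e-02  9.98016914e-01  1.67069328e-05] yaw -0.12597484613498253 0.033700590702987226
scene scanner_nose [([258.5, 218.5], 0.93)]
scene tall_label [([309.0, 143.5], 0.66), ([230.9, 201.0], 0.65)]
scene pred nose,label [[259.2, 216.5], [228.2, 200.3]]
top scanner_nose []
top tall_label [([408.3, 192.4], 0.97)]
top pred nose,label [[248.5, 202.9], [253.9, 162.4]]
```

View pics/tall1.png

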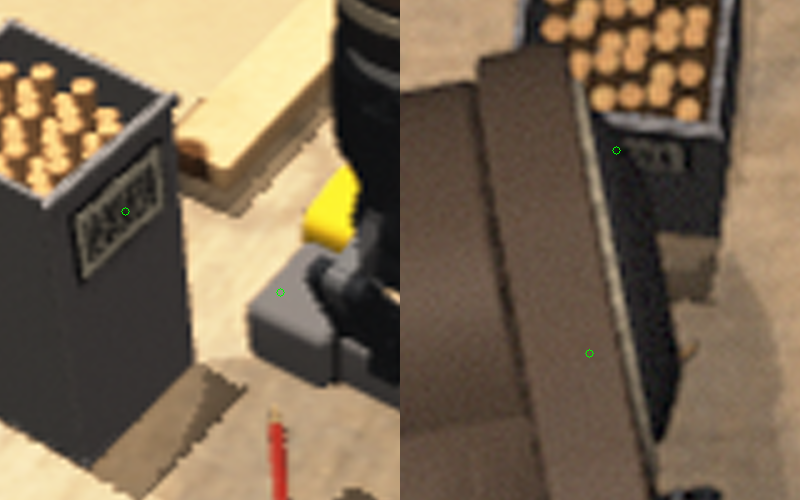

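The picture shows the scanner facing the tall label: label centre about (120,214) in the crop against (125,211) predicted, 2 mm or less off. The yaw of -0.126 matches the bin's -0.128. I'll hold here.

Emit:
{"op": "carry_out", "data": {
  "increments": [
    {"translation": [0, 0, 0], "yaw": 0, "fingers": -1},
    {"translation": [0, 0, 0], "yaw": 0, "fingers": -1},
    {"translation": [0, 0, 0], "yaw": 0, "fingers": -1},
    {"translation": [0, 0, 0], "yaw": 0, "fingers": -1},
    {"translation": [0, 0, 0], "yaw": 0, "fingers": -1},
    {"translation": [0, 0, 0], "yaw": 0, "fingers": -1},
    {"translation": [0, 0, 0], "yaw": 0, "fingers": -1},
    {"translation": [0, 0, 0], "yaw": 0, "fingers": -1},
    {"translation": [0, 0, 0], "yaw": 0, "fingers": -1},
    {"translation": [0, 0, 0], "yaw": 0, "fingers": -1},
    {"translation": [0, 0, 0], "yaw": 0, "fingers": -1},
    {"translation": [0, 0, 0], "yaw": 0, "fingers": -1}
  ]
}}

```text
clock: 15.8
tool_pos: [0.5133, 0.0918, 0.1517]
tool_rot: [-0.0, 0.063, 0.998, -0.0]
ft_force: [0.8, 0.1, -1.6]
width: 0.0339
grip_force: 60.8
```

Emit:
{"op": "carry_out", "data": {
  "increments": [
    {"translation": [0, 0, 0], "yaw": 0, "fingers": -1},
    {"translation": [0, 0, 0], "yaw": 0, "fingers": -1},
    {"translation": [0, 0, 0], "yaw": 0, "fingers": -1},
    {"translation": [0, 0, 0], "yaw": 0, "fingers": -1},
    {"translation": [0, 0, 0], "yaw": 0, "fingers": -1},
    {"translation": [0, 0, 0], "yaw": 0, "fingers": -1}
  ]
}}

```text
clock: 16.3
tool_pos: [0.5133, 0.0918, 0.1517]
tool_rot: [-0.0, 0.063, 0.998, -0.0]
ft_force: [0.2, -0.1, -1.2]
width: 0.0334
grip_force: 60.8
```

```bash
python3 -c "
from cell import env
print(env.sign_off())"
```

```text
the job is handed in; nothing more can be done
None
```

I lifted the scanner, held it on the low bin's label for about 2 s, then aimed it at the tall bin's label and handed the job in at 16.3 s, still held level and steady there; sign-off returned no verdict.

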